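# Feed a lacquered ukulele bridge into the curing cabinet

## Task

The freshly lacquered ukulele bridge lies in one of the two carriers waiting on the infeed of the curing cabinet. With the fingertips, push that carrier steadily along its lane and through the swing flap until it is wholly inside and clear of the flap, then draw the fingers back out so that the flap falls fully shut behind it. Do not lift the carrier or touch the wet bridge, and leave the other carrier and the things on the bench where they are.

Things in the scene. Friction and masses are not known exactly. Their poses are not given: they have to be found in the camera images.
- cabinet: Low plywood cabinet fixed on the bench, 210 mm wide (y), see-through tinted roof, with an open infeed bed 215 mm long before it (x -215 to 0) and 195 mm of closed box behind. Origin: on the bench, straight below the flap line, midway between its two straight level lanes; x points along the lanes into the box (to the robot's right), y away from the robot, z up. Roof 92 mm (front) to 107 mm high.
- lane_far (a point): Point on the floor of the lane farther from the robot (cabinet y = +48 mm), on its centre line, below the flap line (cabinet x = 0), 20 mm above the bench. Axes as the cabinet. Each lane is a 66 mm wide groove between wooden guide strips 12 mm high, open at its outer end (x = -215 mm) and closed by the back wall inside at x = +186 mm.
- lane_near (a point): The same point of the lane nearer the robot (cabinet y = -48 mm).
- lintel (a point): Middle of the lower edge of the lintel, the bar across the top of both openings: 84 mm above the bench, 64 mm above the lane floors, at cabinet x = -4 mm. It is 8 mm thick (x -8 to 0) and its top is 92 mm above the bench. Each opening is 66 mm wide. Upright fingers do not fit under it: fingers must slant forward about 45 degrees to follow the carrier in.
- flap_far (a joint): Steel flap of the far lane, 74 mm wide, 80 g, on a free hinge along y at cabinet x = +3 mm, 88 mm above the bench. 0 rad = hanging shut; grows as its lower edge (52 mm from the hinge) swings inward and up, to 1.45 rad; never outward. Shut, the edge is 16 mm above the lane floor. It falls shut by its weight, but rests on the carrier until the carrier's tail is about 25 mm past cabinet x = 0.
- flap_near (a joint): The same flap for the near lane (cabinet y = -48 mm).
- bridge_carrier: Loose aluminium tray, 125 mm long (x), 60 mm wide, 20 mm high, walled all round (4 to 5 mm thick), about 180 g with the bridge in it, lying in one of the lanes before the flap with 3 mm of play either side. Origin: centre of its underside; x points along the lane to the flap. It slides under a light push of 1 to 2 N; its front wall swings the flap open.
- bridge_carrier_tail (a point): Centre of the outside of the carrier's rear wall (the end away from the flap), half-way up (10 mm above the lane floor): the place to push. The wall is 60 mm wide and 20 mm high.
- bridge: Dark wooden ukulele bridge, 96 x 22 mm, 4 mm thick at its wings and 9 mm at its middle block, with a white saddle strip, freshly lacquered. Fixed lengthwise in the middle of bridge_carrier, 4 mm above its underside; its top stays below the carrier's walls. Not to be touched.
- disc_carrier: The same tray in the other lane, carrying two round dark wooden discs (36 mm diameter, 7 mm thick) in place of a bridge. Origin: centre of its underside. It stays where it is.
- glue_bottle: White bottle, 54 mm diameter, about 150 mm high, standing on the bench beyond the cabinet's back wall. Origin: centre of its underside.
- lacquer_jar: Amber glass jar with a steel lid, 62 mm diameter, 75 mm high, standing on the bench on the side of the cabinet away from the robot. Origin: centre of its underside.
- sanding_block: Wooden sanding block with cork sole, 95 x 50 x 32 mm, lying on the bench before the outer end of the infeed. Origin: centre of its underside.
There are look-alikes about, which are no part of the job. What is shaped like the bridge_carrier but blue is not meant.

How it is judged:
On the way, in this order (a step that is already met when the one before it is completed fails the run):
1. the carrier with the bridge has pushed a flap open and stands half-way through it (x of bridge_carrier_tail in the frame of cabinet above -0.07 m and value of joint any of flap_far, flap_near above 0.25 rad), for 0.05 s.
2. the carrier is wholly inside (x of bridge_carrier_tail in the frame of cabinet above 0.02 m), for 0.1 s.
At the end, for the whole second after the job is handed in: The carrier with the bridge lies at rest on its lane floor (within 4 mm), its tail at least 20 mm behind the flap line, both flaps hang shut (within 0.06 rad), and the other carrier is within 10 mm of where it was (x of bridge_carrier_tail in the frame of cabinet above 0.02 m and z of bridge_carrier in the frame of cabinet below 0.024 m and value of joint each of flap_far, flap_near below 0.06 rad and linear speed of bridge_carrier below 0.02 m/s and distance of disc_carrier from where it was at the start of the episode below 0.01 m); the robot touches nothing.
It fails at once if the carrier is lifted (more than 15 mm off the lane floor) (z of bridge_carrier in the frame of cabinet above 0.035 m).
It fails at once if the robot touches the wet bridge (contact force between any of the arm, the fingers and bridge above 0.3 N).
It fails at once if the carrier is shoved or flicked (faster than 0.5 m/s) (linear speed of bridge_carrier above 0.5 m/s).
It fails at once if the other carrier is moved more than 10 mm (distance of disc_carrier from where it was at the start of the episode above 0.01 m).
It fails at once if a thing on the bench is moved more than 15 mm (distance of any of glue_bottle, lacquer_jar, sanding_block from where it was at the start of the episode above 0.015 m).
It also fails if it takes over 40 s, if anything falls off the work surface, if the arm or the gripper's body presses on something with over 40 N, if the wrist force passes 120 N, or if a joint passes its speed limit or range.

## Robot

A 7-joint arm with a two-finger parallel gripper is mounted at the origin on the work surface. World frame = base frame: x ahead of the robot, y to its left, z up, the work surface at z = 0. Lengths are in m, angles in rad, forces in N, time in s.
With the tool pointing down it reaches from about 0.4 to 0.85 m from the base axis. Payload 4.5 kg.
Tool frame: the origin (TCP) lies midway between the tips of the shut fingers; the grasp point (between the pads) lies 19 mm behind it; y points along the fingers, x is the direction in which the jaws open and shut, and the axes are right-handed (so a half turn about y gives the same grasp; the last joint's range is limited). The gripper opens to 85 mm and grips with 20 to 120 N. Pads are 22 mm wide; open, the fingers measure 114 mm over their backs; the gripper's body (76 mm by 85 mm) begins 54 mm behind the grasp point. The pads swing forward as they close: fully open they stand 13 mm farther back than shut.
Start: joints at [-1.31, 0.689, -0.195, 1.565, 0.157, 0.902, -0.215], TCP at [0.141, 0.609, 0.231] pointing down, gripper open.
Joint ranges: [-3.01, 3.01], [-0.46, 2.08], [-1.47, 1.51], [0.13, 2.56], [-1, 4.14], [0.04, 2.09], [-2.66, 2.66]. Speed limits (rad/s): [2.57, 2.57, 3.14, 3.14, 3.14, 3.14, 3.14].

## Interface

Orientations are given as a unit quaternion [x, y, z, w].
In Python, from workcell import * gives the robot as it stands. Calls block until the motion is done:
- move_ptp(position, orientation): joint-space move of the TCP to a pose.
- move_straight(position, rotation=None, rate=0.15, force_limit=None): straight line of the TCP; rotation=None keeps the orientation; rate is the mean speed in m/s. With force_limit (N) it stops when the force on the tool has changed by that much, and returns True; else False.
- set_joints(angles): joint-space move.
- move_gripper(opening, newtons=None): finger opening in m; newtons is the grip in N (None keeps the last); returns when the fingers have stopped.
- wait(seconds).
- inverse_kinematics(position, orientation): joint angles nearest the present ones, or None.
- grab_frame(name): name is "scene" or "side" or "wrist"; returns the picture (400x640x3 uint8, red, green, blue); there is no depth.
- camera_params(name): a dict with "fov_y" (degrees; the focal length in pixels is half the picture's height over the tangent of half this angle, whatever the lens; pixels are square), "cx", "cy" (the principal point, pixels), "extrinsics" (4x4, takes a point from camera to world coordinates). Camera axes: x right, y down, z forward; pixel columns grow to the right and rows downward; lengths in m; the calibration is good to about 2 mm. A picture is of the moment at which its call begins: read the wrist's pose just before it. camera_params takes no time and is no camera call; for the wrist camera it gives the pose at the moment of the call.
A pose or a line that the arm cannot do raises MotionError and nothing moves.
- finish_job(): hands the job in, once; it reports no verdict.
Trained networks look in the newest picture that a camera, given by its name, has taken for a name from the list of things; names that differ only in an ending like _2 or _b are one class to them, and where a whole thing is asked for, a point or a joint stands for the part that bears it (a point fixed in the world has none). Each returns a list of dicts, best first, with "p" (0 to 1); they miss things now and then, are a little off and sometimes report something else, mostly with a low value. They report only what shows in the picture. A call takes as long as a camera call. They do not tell look-alikes from the thing itself.
- recognise(thing, camera): "at" ([x, y, z] in m, in world coordinates, good to about 4 mm: the middle of the surface that is visible of it).
- cut_out(thing, camera): "mask" (400x640 bool, what is visible of it).
Readings, each from a call of its own:
- get_time(): time.
- get_qpos(): joint angles.
- get_qd(): joint speeds.
- get_joint_torque(): joint torques, N m.
- get_position(): TCP position.
- get_orientation(): TCP orientation.
- get_contact_force(): force on the tool from outside, world axes, zero at the start.
- get_torque(): the same for the moment, N m.
- get_opening(): finger opening in m.
Only numpy, scipy, OpenCV 4.12 (cv2) and the standard library are available. Lean on these libraries where they do the work, as an engineer would, in place of code of your own. Each camera call takes 0.05 s, during which the arm holds its last target.

## Working session

There is one attempt and no reset: what is moved stays moved. The work goes in short steps, each a Python script; the robot and the scene stay as the last script left them, time stands still between calls to the robot, and variables do not carry over. Pictures are saved under pics/ and viewed, and the job is handed in when it is done.

```bash
mkdir -p pics; cat > h.py <<'E'
from workcell import *
import numpy as np, cv2
def save(c,n):
    im=grab_frame(c); cv2.imwrite(f'pics/{n}.png',im[:,:,::-1]); return im
E
python3 - <<'E'
from h import *
for c in ['scene','side','wrist']:
    save(c,c+'0')
    p=camera_params(c); print(c,p['fov_y'],p['cx'],p['cy'],np.round(p['extrinsics'],3).tolist())
    for t in ['bridge','bridge_carrier','disc_carrier','cabinet','glue_bottle','lacquer_jar','sanding_block','flap_far']:
        try: print(t,[(np.round(d['at'],3).tolist(),round(d['p'],2)) for d in recognise(t,c)])
        except Exception as e: print(t,e)
print(get_time(),get_orientation(),get_opening())
E
```

```text
scene 48.293016025324064 322.5079500884001 198.50472763885506 [[-0.773, 0.34, -0.536, 1.142], [0.634, 0.43, -0.642, 0.707], [0.012, -0.837, -0.548, 0.675], [0.0, 0.0, 0.0, 1.0]]
bridge [([0.491, 0.34, 0.008], 0.69), ([0.534, 0.092, 0.034], 0.63), ([0.318, 0.152, 0.014], 0.63)]
bridge_carrier [([0.493, 0.339, 0.011], 0.85), ([0.535, 0.095, 0.031], 0.84), ([0.317, 0.154, 0.017], 0.74)]
disc_carrier [([0.593, -0.011, 0.05], 0.71)]
cabinet [([0.59, -0.011, 0.046], 0.61), ([0.472, -0.253, 0.098], 0.49)]
glue_bottle [([0.473, -0.254, 0.101], 0.92)]
lacquer_jar [([0.736, -0.107, 0.048], 0.73)]
sanding_block [([0.66, 0.302, 0.035], 0.96), ([0.636, 0.088, 0.028], 0.65)]
flap_far [([0.612, -0.024, 0.06], 0.72)]
side 52.939881086119115 317.11207122510524 202.7414232903666 [[0.966, -0.153, 0.209, 0.369], [-0.259, -0.544, 0.798, -0.69], [-0.008, -0.825, -0.565, 0.574], [0.0, 0.0, 0.0, 1.0]]
bridge [([0.317, 0.145, 0.008], 0.61), ([0.489, 0.334, 0.017], 0.52), ([0.541, 0.108, 0.032], 0.42), ([0.717, -0.141, 0.047], 0.21)]
bridge_carrier [([0.548, 0.135, 0.033], 0.88), ([0.318, 0.143, 0.008], 0.73), ([0.484, 0.333, 0.007], 0.67), ([0.542, -0.158, 0.095], 0.37)]
disc_carrier [([0.644, 0.115, 0.031], 0.93)]
cabinet [([0.542, -0.161, 0.097], 0.81)]
glue_bottle [([0.462, -0.284, 0.088], 0.8)]
lacquer_jar [([0.545, -0.161, 0.096], 0.72), ([0.715, -0.143, 0.048], 0.56)]
sanding_block [([0.654, 0.261, 0.031], 0.7)]
flap_far [([0.543, -0.16, 0.096], 0.57)]
wrist 69.2659662076772 319.3629817935866 202.95307703528493 [[0.224, 0.936, 0.27, 0.072], [0.975, -0.215, -0.061, 0.624], [0.001, 0.277, -0.961, 0.374], [0.0, 0.0, 0.0, 1.0]]
bridge []
bridge_carrier [([0.298, 0.137, 0.002], 0.85)]
disc_carrier []
cabinet []
glue_bottle []
lacquer_jar []
sanding_block []
flap_far []
1.35 [-0.55335362 -0.44022409  0.44019311  0.55338282] 0.08569602047392837
```

View pics/scene0.png

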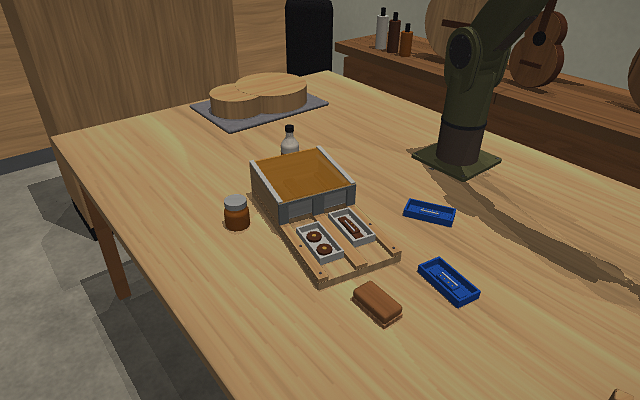

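View pics/side0.png

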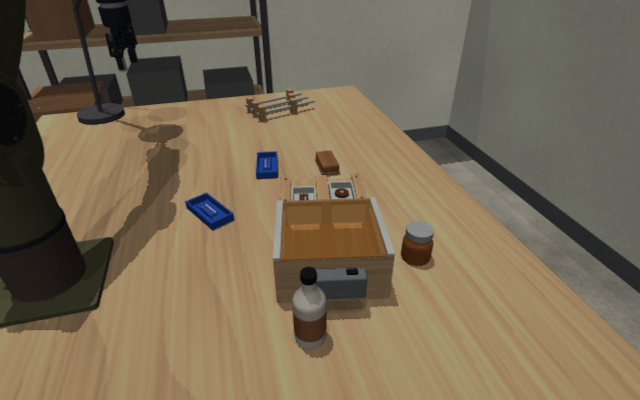

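The bridge carrier is the grey tray in the near lane (scene about 350,227). The disc tray is in the far lane (about 320,243), and the blue trays are look-alikes. I'll take a wrist view from above to get precise positions.

```bash
python3 - <<'E'
from h import *
im=cv2.imread('pics/scene0.png'); c=im[140:300,230:420]; cv2.imwrite('pics/sz.png',cv2.resize(c,None,fx=4,fy=3.7,interpolation=cv2.INTER_CUBIC)[:, :800])
import json
from scipy.spatial.transform import Rotation as R
print(R.from_quat(get_orientation()).as_matrix().round(3), get_qpos())
T=camera_params('wrist')['extrinsics']; Rt=R.from_quat(get_orientation()).as_matrix(); print((Rt.T@T[:3,:3]).round(3),(Rt.T@(T[:3,3]-get_position())).round(3))
E
```

```text
[[ 0.225  0.    -0.974]
 [ 0.974  0.     0.225]
 [ 0.    -1.     0.   ]] [-1.31020452  0.68909849 -0.19460167  1.56530146  0.15730492  0.90251696
 -0.21514012]
[[ 1.     0.001  0.001]
 [-0.001 -0.277  0.961]
 [ 0.001 -0.961 -0.277]] [-0.    -0.143  0.07 ]
```

View pics/sz.png

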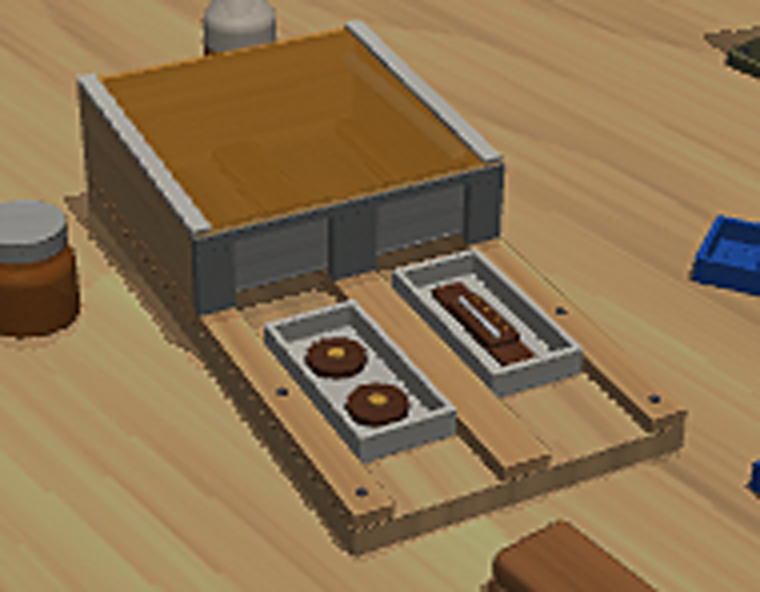

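View pics/wrist0.png

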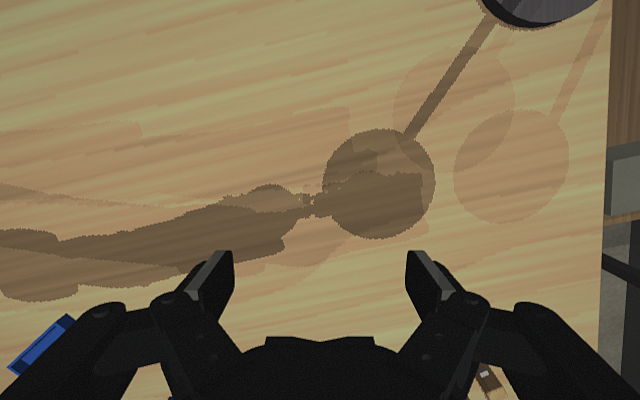

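```bash
cat >> h.py <<'E'
from scipy.optimize import least_squares
def proj(p,P):
    E=np.asarray(p['extrinsics']); f=200/np.tan(np.radians(p['fov_y'])/2)
    q=(np.asarray(P)-E[:3,3])@E[:3,:3]
    return np.c_[p['cx']+f*q[:,0]/q[:,2],p['cy']+f*q[:,1]/q[:,2]]
def cab2w(c,P):
    # cabinet x dir at angle c[2] in world; y left-handed? x right of robot(-y), y away(+x): z up -> right-handed
    P=np.asarray(P,float); a=c[2]; co,s=np.cos(a),np.sin(a)
    return np.c_[c[0]+co*P[:,0]-s*P[:,1], c[1]+s*P[:,0]+co*P[:,1], P[:,2]]
E
python3 - <<'E'
from h import *
p=camera_params('scene')
mm=[(-215,-105,0),(-215,105,0),(-215,15,32),(-215,-15,32),(-8,-105,92),(-8,105,92),(-8,0,84)]
z=[(683,450),(352,553),(505,480-3),(550,457),(503,160),(197,237),(352,212)]
P=np.array(mm)/1000; uv=np.array(z)/[4,3.7]+[230,140]
f=lambda c:(proj(p,cab2w(c,P))-uv).ravel()
r=least_squares(f,[0.58,0.05,-1.5],loss='soft_l1'); print(r.x, r.fun.reshape(-1,2).round(1))
E
```

```text
[ 0.56487666 -0.00397487 -1.78685286] [[-0.3 -0.1]
 [-0.   1.5]
 [-0.5 -2.3]
 [ 0.3 -1. ]
 [ 0.5  1.2]
 [-0.7  0.8]
 [ 0.9 -0.3]]
```

```bash
cat >> h.py <<'E'
from scipy.spatial.transform import Rotation as R
C0=[0.56487666,-0.00397487,-1.78685286]
def ori(c,th,up=1):
    L=np.array([np.cos(c[2]),np.sin(c[2]),0]); Z=np.array([0,0,1.])
    y=np.cos(th)*L-np.sin(th)*Z; z=up*(np.sin(th)*L+np.cos(th)*Z); x=np.cross(y,z)
    return R.from_matrix(np.c_[x,y,z]).as_quat()
E
python3 - <<'E'
from h import *
for up in (1,-1):
  for deg in (35,40,45,60):
    for P in [(-250,-48,150),(-210,-48,60),(-140,-48,30),(-60,-48,30),(25,-48,30)]:
        w=cab2w(C0,[np.array(P)/1000])[0]
        q=inverse_kinematics(w.tolist(),ori(C0,np.radians(deg),up).tolist())
        print(up,deg,P,w.round(3),None if q is None else np.round(q,2))
E
```

```text
1 35 (-250, -48, 150) [0.572 0.251 0.15 ] [-0.56  1.27 -0.57  0.93  0.88  2.01  1.85]
1 35 (-210, -48, 60) [0.563 0.211 0.06 ] [-0.52  1.34 -0.52  1.06  0.88  1.84  1.77]
1 35 (-140, -48, 30) [0.548 0.143 0.03 ] [-0.44  1.32 -0.49  1.26  0.9   1.69  1.7 ]
1 35 (-60, -48, 30) [0.531 0.065 0.03 ] [-0.35  1.27 -0.46  1.47  0.93  1.57  1.64]
1 35 (25, -48, 30) [ 0.513 -0.018  0.03 ] [-0.26  1.23 -0.41  1.65  1.    1.44  1.6 ]
1 40 (-250, -48, 150) [0.572 0.251 0.15 ] [-0.53  1.22 -0.57  1.    0.84  1.92  1.84]
1 40 (-210, -48, 60) [0.563 0.211 0.06 ] [-0.49  1.29 -0.52  1.13  0.85  1.74  1.76]
1 40 (-140, -48, 30) [0.548 0.143 0.03 ] [-0.42  1.27 -0.49  1.32  0.88  1.59  1.69]
1 40 (-60, -48, 30) [0.531 0.065 0.03 ] [-0.33  1.22 -0.45  1.52  0.92  1.47  1.65]
1 40 (25, -48, 30) [ 0.513 -0.018  0.03 ] [-0.24  1.18 -0.41  1.69  0.99  1.34  1.61]
1 45 (-250, -48, 150) [0.572 0.251 0.15 ] [-0.5   1.17 -0.57  1.07  0.81  1.82  1.82]
1 45 (-210, -48, 60) [0.563 0.211 0.06 ] [-0.47  1.24 -0.52  1.2   0.83  1.64  1.75]
1 45 (-140, -48, 30) [0.548 0.143 0.03 ] [-0.39  1.22 -0.49  1.39  0.87  1.49
[... 1627 characters left out ...]
1.31 -0.86]
-1 45 (-140, -48, 30) [0.548 0.143 0.03 ] [-0.83  1.24  0.44  1.41  0.14  1.11 -0.86]
-1 45 (-60, -48, 30) [0.531 0.065 0.03 ] [-0.77  1.2   0.44  1.6   0.21  0.93 -0.87]
-1 45 (25, -48, 30) [ 0.513 -0.018  0.03 ] [-0.66  1.17  0.41  1.76  0.35  0.77 -0.93]
-1 60 (-250, -48, 150) [0.572 0.251 0.15 ] [-0.83  1.02  0.38  1.3   0.05  1.24 -0.8 ]
-1 60 (-210, -48, 60) [0.563 0.211 0.06 ] [-0.79  1.1   0.34  1.43  0.07  1.03 -0.83]
-1 60 (-140, -48, 30) [0.548 0.143 0.03 ] [-0.73  1.1   0.35  1.59  0.09  0.84 -0.8 ]
-1 60 (-60, -48, 30) [0.531 0.065 0.03 ] [-0.66  1.07  0.37  1.75  0.14  0.68 -0.76]
-1 60 (25, -48, 30) [ 0.513 -0.018  0.03 ] [-0.54  1.04  0.35  1.89  0.29  0.54 -0.8 ]
```

```bash
python3 - <<'E'
from h import *
move_ptp(cab2w(C0,[(-.25,-.048,.17)])[0].tolist(),ori(C0,np.radians(45)).tolist())
move_gripper(0.0,20)
wp=camera_params('wrist'); save('wrist','w1'); save('scene','s1'); save('side','d1')
im=cv2.imread('pics/s1.png'); cv2.imwrite('pics/s1z.png',cv2.resize(im[60:330,220:490],(756,590)))
import pickle; pickle.dump(wp,open('w1.pkl','wb'))
print(get_time(),get_position(),get_opening())
for t in ['bridge','bridge_carrier','bridge_carrier_tail','disc_carrier']:
    print(t,[(np.round(d['at'],3).tolist(),round(d['p'],2)) for d in recognise(t,'wrist')])
E
```

```text
4.275 [0.57157546 0.25048834 0.16996987] 0.00023426428934723213
bridge [([0.536, 0.094, 0.03], 0.94), ([0.316, 0.151, 0.011], 0.8), ([0.479, 0.298, 0.013], 0.62), ([0.541, 0.094, 0.029], 0.28)]
bridge_carrier [([0.316, 0.157, 0.012], 0.98), ([0.488, 0.293, 0.007], 0.81), ([0.536, 0.092, 0.028], 0.8)]
bridge_carrier_tail [([0.537, 0.093, 0.027], 0.84), ([0.32, 0.152, 0.012], 0.8), ([0.482, 0.292, 0.014], 0.77), ([0.718, -0.108, 0.05], 0.24)]
disc_carrier [([0.636, 0.087, 0.032], 0.88)]
```

View pics/w1.png

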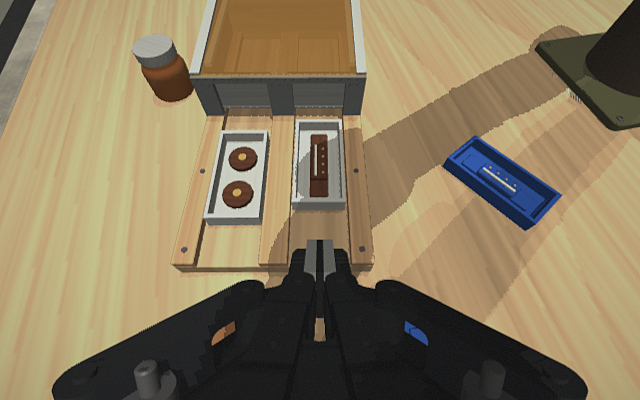

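View pics/s1z.png

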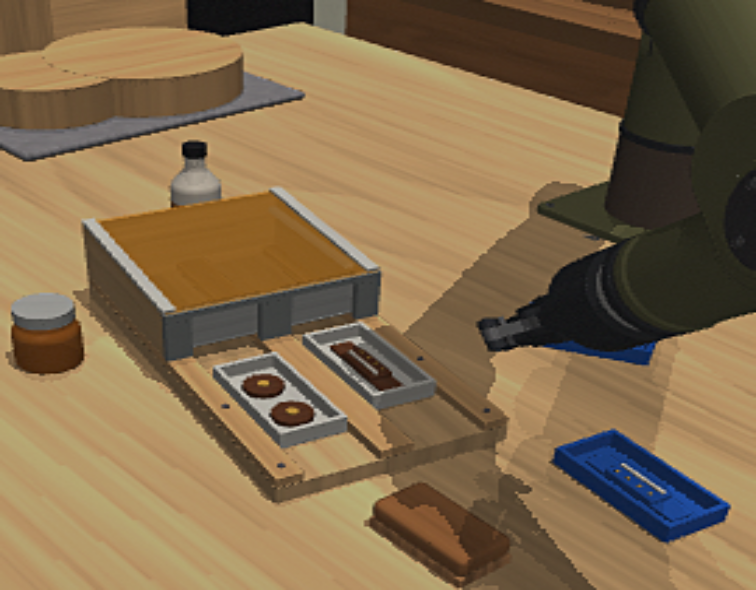

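```bash
python3 - <<'E'
from h import *
import pickle
wp=pickle.load(open('w1.pkl','rb'))
im=cv2.imread('pics/w1.png'); 
cv2.imwrite('pics/w1a.png',cv2.resize(im[70:280,165:385],None,fx=3.6,fy=2.8,interpolation=cv2.INTER_CUBIC))
cv2.imwrite('pics/w1b.png',cv2.resize(im[230:400,220:420],None,fx=3.5,fy=3.5))
p=get_position(); Rm=R.from_quat(get_orientation()).as_matrix()
for y in (0,-.019,-.04,-.052,-.06,-.073,-.09):
    for z in (.011,):
        P=[p+Rm@np.array([x,y,z]) for x in (-.033,-.0145,0,.0145,.033)]; print(y,z,((proj(wp,P)-[220,230])*3.5).round(0).tolist())
E
```

```text
0 0.011 [[134.0, 24.0], [256.0, 24.0], [351.0, 24.0], [447.0, 24.0], [569.0, 24.0]]
-0.019 0.011 [[105.0, 79.0], [243.0, 79.0], [352.0, 79.0], [460.0, 79.0], [599.0, 79.0]]
-0.04 0.011 [[62.0, 161.0], [225.0, 161.0], [352.0, 161.0], [480.0, 161.0], [643.0, 161.0]]
-0.052 0.011 [[30.0, 222.0], [211.0, 222.0], [353.0, 222.0], [495.0, 222.0], [676.0, 222.0]]
-0.06 0.011 [[4.0, 270.0], [200.0, 271.0], [353.0, 271.0], [506.0, 271.0], [702.0, 271.0]]
-0.073 0.011 [[-47.0, 369.0], [177.0, 369.0], [354.0, 369.0], [530.0, 369.0], [755.0, 370.0]]
-0.09 0.011 [[-144.0, 553.0], [136.0, 553.0], [355.0, 553.0], [574.0, 554.0], [853.0, 554.0]]
```

View pics/w1a.png

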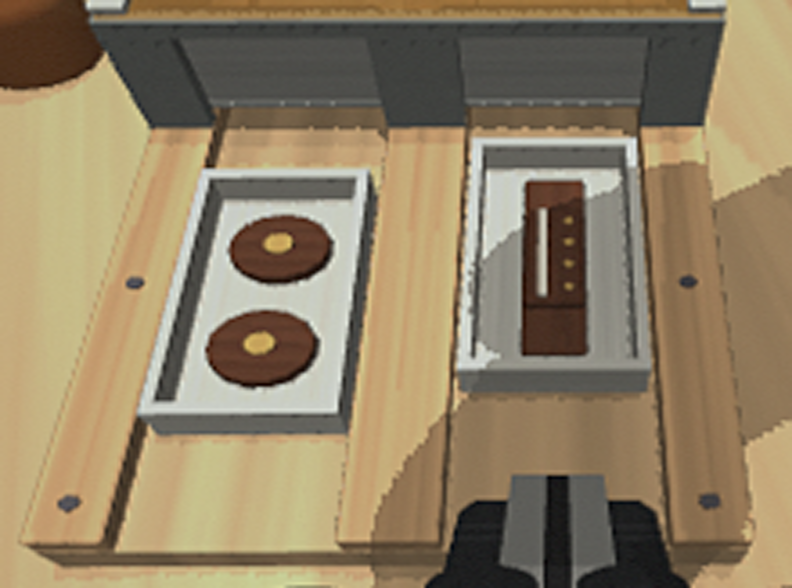

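View pics/w1b.png

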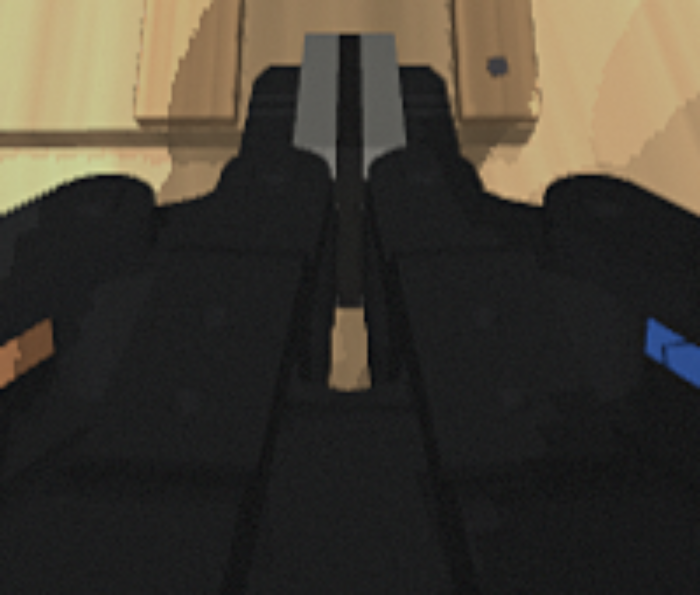

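```bash
python3 - <<'E'
from h import *
import pickle
wp=pickle.load(open('w1.pkl','rb')); sp=camera_params('scene')
mm=[(-8,105,92),(-8,-105,92),(-8,105,32),(-8,-105,32),(-8,15,32),(-8,-15,32),(-215,105,32),(-215,15,32),(-215,-15,32),(-215,-105,32),(-215,81,32),(-215,-81,32)]
z=[(95,18),(722,18),(150,127),(703,127),(385,128),(465,127),(22,543),(338,545),(440,545),(750,545),(110,547),(668,545)]
P=np.array(mm)/1000; uv=np.array(z)/[3.6,2.8]+[165,70]
mm2=[(-215,-105,0),(-215,105,0),(-215,15,32),(-215,-15,32),(-8,-105,92),(-8,105,92),(-8,0,84)]
z2=[(683,450),(352,553),(505,477),(550,457),(503,160),(197,237),(352,212)]
P2=np.array(mm2)/1000; uv2=np.array(z2)/[4,3.7]+[230,140]
f1=lambda c:(proj(wp,cab2w(c,P))-uv).ravel()
f2=lambda c:(proj(sp,cab2w(c,P2))-uv2).ravel()
r=least_squares(f1,C0,loss='soft_l1'); print('wrist',r.x,r.fun.reshape(-1,2).round(1).tolist())
r=least_squares(lambda c:np.r_[f1(c),f2(c)],C0,loss='soft_l1'); print('both',r.x,r.fun.reshape(-1,2).round(1).tolist())
c=r.x
tz=np.array([(458,372),(650,372),(460,392),(648,392)])/[3.6,2.8]+[165,70]
Q=lambda t:[(t[0],t[1]+.03,.04),(t[0],t[1]-.03,.04),(t[0],t[1]+.03,.02),(t[0],t[1]-.03,.02)]
g=least_squares(lambda t:(proj(wp,cab2w(c,Q(t)))-tz).ravel(),[-.13,-.048]); print('tail',g.x,g.fun.round(1))
# sanding block in cab
d=np.array([.655,.28])-c[:2]; co,s=np.cos(c[2]),np.sin(c[2]); print('block',d@[co,s],d@[-s,co])
E
```

```text
wrist [ 0.56604004 -0.00676199 -1.78114101] [[-1.9, 2.0], [1.2, 1.4], [0.1, 0.8], [0.2, 0.3], [0.7, 0.3], [0.5, 0.5], [-1.6, 0.5], [-1.1, -0.6], [-0.0, -0.7], [2.0, -1.1], [-2.5, -1.0], [1.3, -1.0]]
both [ 0.56570802 -0.00638922 -1.78159498] [[-1.6, 2.1], [1.6, 1.6], [0.3, 1.0], [0.5, 0.5], [1.0, 0.4], [0.8, 0.7], [-1.3, 0.8], [-0.8, -0.3], [0.2, -0.4], [2.3, -0.8], [-2.2, -0.7], [1.6, -0.7], [-1.1, -0.8], [-0.4, 1.0], [-1.0, -2.9], [-0.4, -1.6], [-0.5, 0.8], [-1.4, 0.6], [-0.0, -0.6]]
tail [-0.14728808 -0.04728742] [-0.4 -0.5  0.4 -0.7  0.5  0.7 -0.5  0.5]
block -0.2987332768737457 0.027391071237909397
```

```bash
cat >> h.py <<'E'
C=[0.5659,-0.0066,-1.7813]
W=lambda x,y,z: cab2w(C,[(x,y,z)])[0].tolist()
def incab(p):
    d=np.array(p[:2])-C[:2]; co,s=np.cos(C[2]),np.sin(C[2]); return np.array([d@[co,s],d@[-s,co],p[2]])
E
python3 - <<'E'
from h import *
o=ori(C,np.radians(38)).tolist()
move_ptp(W(-.195,-.0478,.09),o)
print(get_contact_force())
move_straight(W(-.195,-.0478,.04),rate=.15)
h=move_straight(W(-.195,-.0478,.022),rate=.015,force_limit=2)
print(h,incab(get_position()),get_contact_force())
p=incab(get_position())
move_straight(W(p[0],p[1],p[2]+.0015),rate=.02)
print(incab(get_position()),get_contact_force(),get_time())
save('wrist','w2'); save('scene','s2')
im=cv2.imread('pics/s2.png'); cv2.imwrite('pics/s2z.png',cv2.resize(im[140:300,230:430],(800,590)))
E
```

```text
[0.44061255 0.84477911 1.48180515]
True [-0.19483396 -0.04787259  0.02684272] [0.47060738 2.59952692 4.2754402 ]
[-0.19471221 -0.04793432  0.02808361] [ 0.48973453  0.39749808 -0.52649122] 6.55
```

View pics/w2.png

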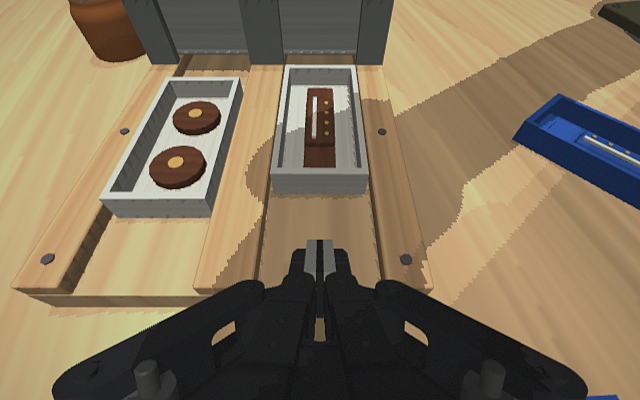

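View pics/s2z.png

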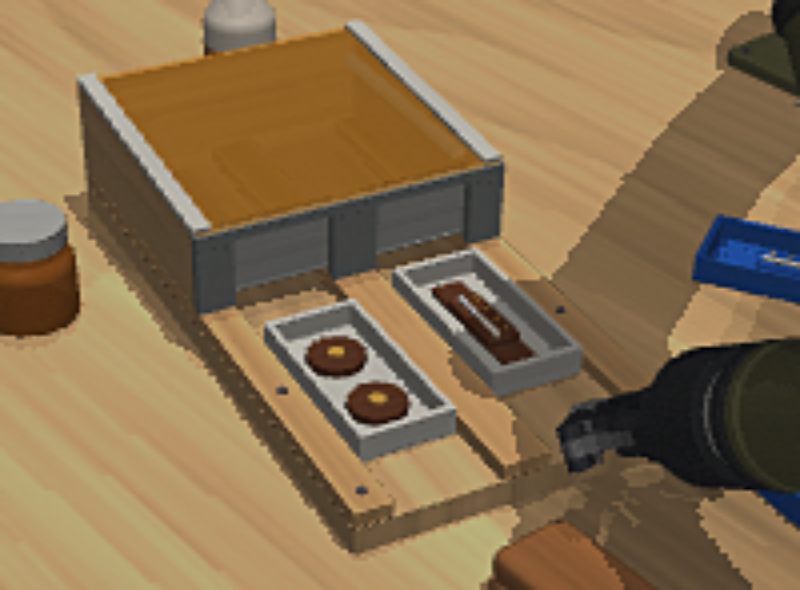

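```bash
python3 - <<'E'
from h import *
z=.0283;y=-.0479
print(move_straight(W(-.145,y,z),rate=.04,force_limit=8),incab(get_position()),get_contact_force())
print(move_straight(W(-.07,y,z),rate=.05,force_limit=8),incab(get_position()),get_contact_force(),get_time())
save('wrist','w3'); save('side','d3')
E
```

```text
False [-0.14526701 -0.04789503  0.02835377] [0.76459953 1.33191915 1.57300891]
False [-0.06998243 -0.0479034   0.02824267] [-0.30601842  2.24117797  1.17160972] 9.7
```

View pics/w3.png

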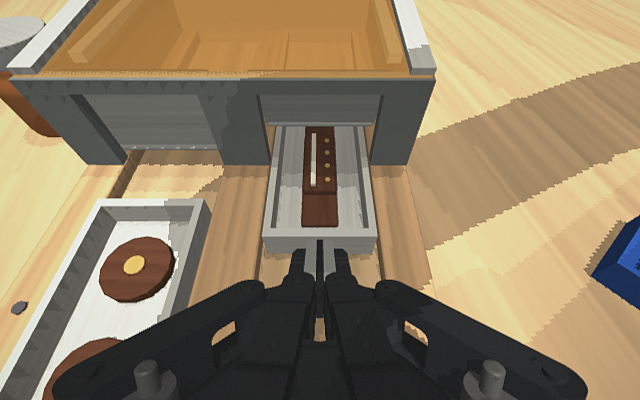

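The fingertips sit against the tail wall (about 320,245) and the carrier front is lifting the near flap. I'll keep pushing.

```bash
python3 - <<'E'
from h import *
z=.0283;y=-.0479
print(move_straight(W(-.02,y,z),rate=.05,force_limit=8),incab(get_position()),get_contact_force(),get_time())
save('wrist','w4')
print(move_straight(W(.022,y,z),rate=.03,force_limit=7),incab(get_position()),get_contact_force(),get_time())
save('wrist','w5'); save('scene','s5'); save('side','d5')
im=cv2.imread('pics/s5.png'); cv2.imwrite('pics/s5z.png',cv2.resize(im[120:280,230:430],(800,590)))
E
```

```text
False [-0.01991137 -0.04795608  0.02832514] [-0.23441357  0.10629033 -0.55507933] 10.95
False [ 0.02208225 -0.04793184  0.02832192] [ 1.4441257   0.18258156 -1.28091413] 12.55
```

View pics/w5.png

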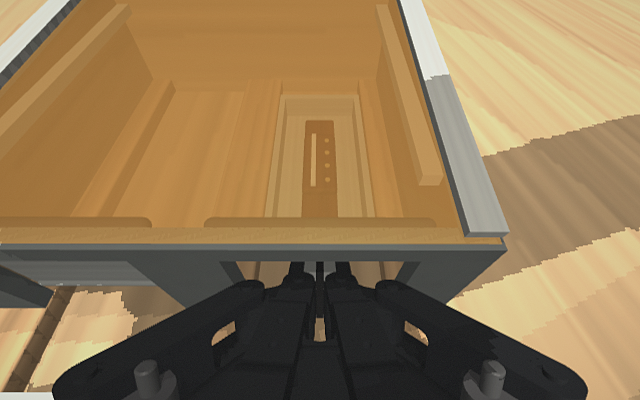

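View pics/s5z.png

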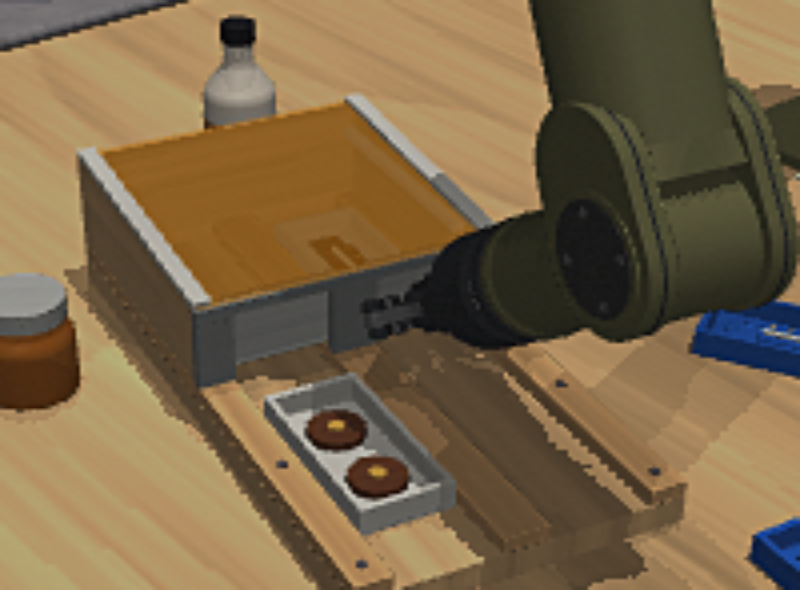

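No contact with the posts so far, so I'll go a bit deeper with a force guard.

```bash
python3 - <<'E'
from h import *
z=.0283;y=-.0479
print(move_straight(W(.032,y,z),rate=.02,force_limit=5),incab(get_position()),get_contact_force(),get_time())
save('wrist','w6')
E
```

```text
True [ 0.02497716 -0.04793747  0.02782648] [1.17512462 0.35705678 0.38869107] 13.0333
```

View pics/w6.png

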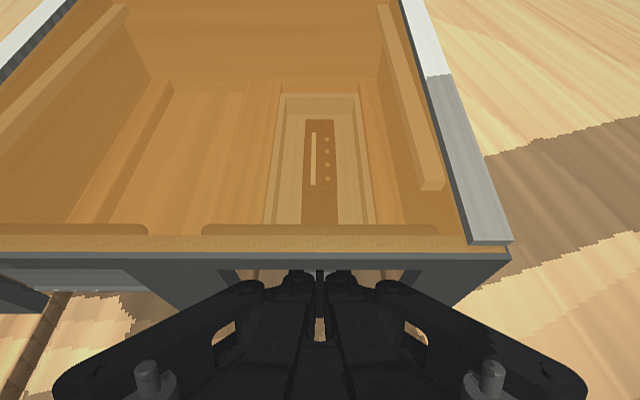

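```bash
python3 - <<'E'
from h import *
wp=camera_params('wrist')
im=cv2.imread('pics/w6.png'); cv2.imwrite('pics/w6z.png',cv2.resize(im[80:240,240:400],(640,600),interpolation=cv2.INTER_CUBIC))
for t in (.02,.025,.03,.035):
    print(t,proj(wp,cab2w(C,[(t+.125,-.018,.04),(t+.125,-.078,.04)])).round(1).tolist(),'bridge ends?',proj(wp,cab2w(C,[(t+.1105,-.048,.028)])).round(1).tolist())
E
```

```text
0.02 [[280.5, 101.2], [360.6, 101.4]] bridge ends? [[320.5, 126.8]]
0.025 [[281.0, 97.3], [360.1, 97.4]] bridge ends? [[320.5, 122.5]]
0.03 [[281.6, 93.4], [359.6, 93.6]] bridge ends? [[320.5, 118.3]]
0.035 [[282.1, 89.6], [359.1, 89.8]] bridge ends? [[320.5, 114.3]]
```

View pics/w6z.png

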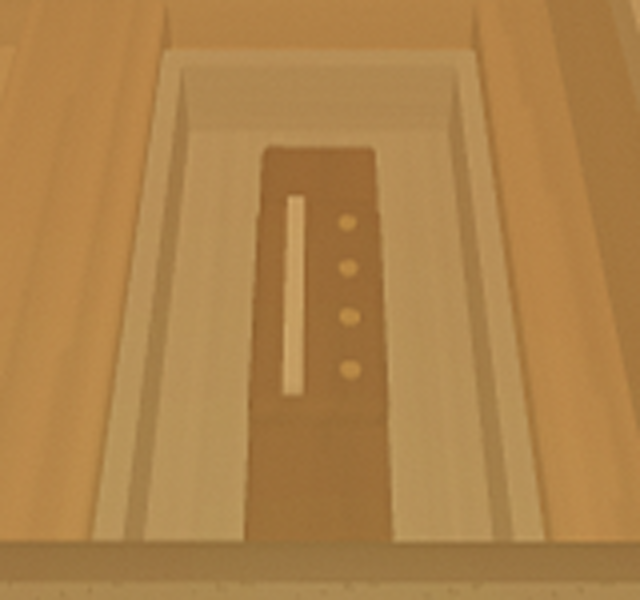

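The front edge at row 93 puts the tail at about +29 to 30 mm, past the 25 mm needed. Now I'll withdraw horizontally.

```bash
python3 - <<'E'
from h import *
z=.0285;y=-.0479
print(move_straight(W(-.06,y,z),rate=.06),get_contact_force())
move_straight(W(-.16,y,z+.01),rate=.15); move_straight(W(-.22,y,.17),rate=.2)
wait(.5)
wp=camera_params('wrist')
save('wrist','w7'); save('scene','s7'); save('side','d7')
for t in (.02,.025,.03,.035):
    print(t,proj(wp,cab2w(C,[(t+.125,-.018,.04),(t+.125,-.078,.04)])).round(1).tolist())
im=cv2.imread('pics/s7.png'); cv2.imwrite('pics/s7z.png',cv2.resize(im[120:280,230:430],(800,590)))
im=cv2.imread('pics/w7.png'); cv2.imwrite('pics/w7z.png',cv2.resize(im[0:160,180:400],(800,580)))
print(get_time(),get_contact_force())
E
```

```text
False [-0.03855623 -0.42609544  0.31666669]
0.02 [[302.0, 86.3], [338.5, 86.4]]
0.025 [[302.1, 84.5], [338.4, 84.6]]
0.03 [[302.2, 82.8], [338.3, 82.9]]
0.035 [[302.3, 81.1], [338.2, 81.2]]
16.9833 [-0.34618143  0.02081565 -0.02931497]
```

View pics/w7z.png

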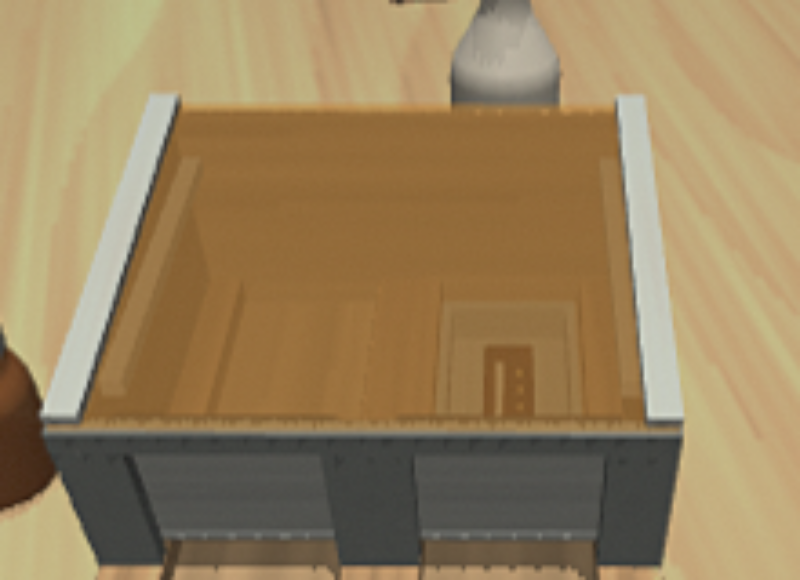

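View pics/s7z.png

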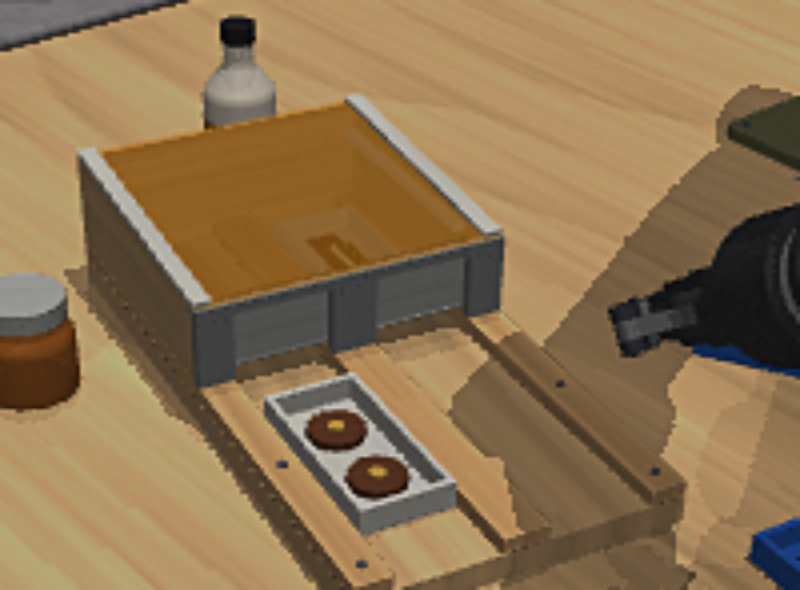

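View pics/d7.png

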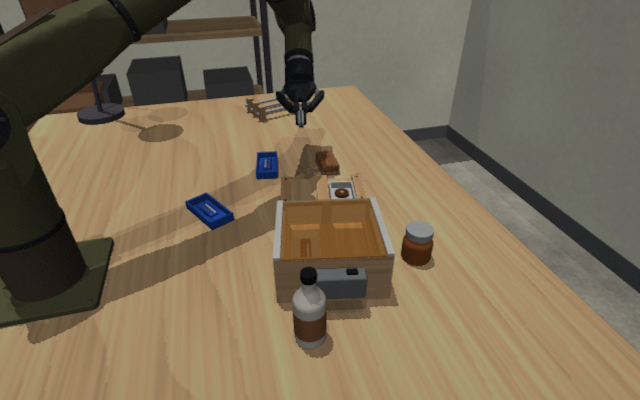

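Both flaps hang alike with their lower edges level (row about 147 in the wrist view). The carrier front edge at row 83 puts its tail at about +30 mm, and the disc tray, jar, bottle and block haven't moved.

```bash
python3 - <<'E'
from h import *
finish_job()
E
```

```text
the job is handed in; nothing more can be done
```

The bridge carrier is inside the cabinet with its flap shut behind it, and the job is handed in at about 17 s of the 40 s allowed; `finish_job()` reports no verdict.

**What I did:** The carrier was in the near lane. I pushed it in by the middle of its tail wall, with the fingers shut and slanted about 38 degrees, then drew them straight back out.

**One contact:** At the end of the push a 5 N force guard stopped the arm, just before the end point I had set. I think the gripper's knuckles met the posts of the opening. Forces stayed small throughout.

**Last checks:**
- **Carrier:** the last wrist picture puts its tail about 30 mm behind the flap line. An earlier reading, before withdrawing, gave 28.5 to 30 mm. Both are past the 20 mm needed.
- **Flaps:** both look fully shut, with their lower edges level. I judged this from the pictures only; the flap angle was not measured.
- **Other things:** by eye, the disc carrier, bottle, jar and sanding block are where they were.
- **Robot:** it stands clear of everything, and the contact force is near zero (about 0.35 N).

No check failed.

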